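Fold the lamp arm away and hang up the pen cup

TASK

The lamp's two-segment arm is stretched out in front of the hook rack: first fold its outer segment (the one with the brass socket) fully back over the inner one, then swing the folded arm fully aside to its stop so that it points away from the rack. Then hang the stoneware pen cup by its handle bar in both prongs of the double hook and leave it hanging upright and still. Do not tip the cup, and leave the other things where they are.

Things in the scene. Friction and masses are not known exactly. Their poses are not given: they have to be found in the camera images.
- hook_seat (a point): White rack with a double hook: two copper prongs (8 mm rod) 84 mm apart. The point, 200 mm up, is midway between them, where the axis of the cup's handle bar lies when hung. x points from the hook's open front straight back into the rack, y along its cross-bar, z up. The prongs come from the cross-bar 90 mm behind (38 mm higher at their roots), slope down to here, then turn up into front lips
- hook_lips (a point): Midway between the upturned ends of the two prongs: 22 mm in front of hook_seat and 17 mm above it (highest point of the lips); the handle bar must pass over them
- shelf_rod (a point): Middle of the front rod (8 mm) of the white wire shelf over the hook: 9 mm behind hook_seat and 154 mm above it; the shelf reaches back from here over 236 mm of width. A tool pointing straight down at the seat hits it; a tool leaning 30 to 45 deg, upper end towards the open front, clears it. The rack's two 14 mm posts stand 90 mm behind the seat, 115 mm to each side
- lamp_hinge (a point): Hinge of a fixed desk lamp (black base disc 120 mm across) left of the rack's front: vertical axis of the inner arm segment, 110 mm up. Its x axis points opposite to where the stowed arm points
- elbow_knob (a point): Orange upright round knob, 24 mm diameter, at the end of the inner segment, 120 mm from the lamp hinge, and vertical axis of the outer segment. The point is on its axis 180 mm up; its top is 209 mm up, sides free from 132 mm up
- socket (a point): Brass bayonet socket of the lamp, an upright cylinder of 30 mm diameter at the end of the outer segment, 105 mm from the elbow knob's axis. The point is on its axis 180 mm up; top 205 mm, sides free from 142 mm up. To fold the outer segment, lead the socket round the elbow knob clockwise as seen from above (on the robot's side, away from the rack)
- lamp_inner (a joint): Angle of the inner segment about the lamp hinge, rad: 0 = stowed at its stop, pointing to the robot's side (along minus x of lamp_hinge); about 1.4 at the start, reaching to the right in front of the hook. Grows anticlockwise from above; friction 0.35 N m, stays where it is left
- lamp_outer (a joint): Angle of the outer segment about the elbow knob, rad: 0 = folded fully back over the inner segment, at its stop; pi would be straight. Grows anticlockwise from above; friction 0.05 N m, stays where it is left
- cup_grip (a point): Upright maple grip block, 16 mm (x) by 24 mm (y), on the middle of the handle bar of the blue stoneware pen cup. The point is its centre in x and y, 178 mm above the cup's underside, 33 mm above the bar's axis; the block's top is 24 mm higher. At rest z is up
- cup_bar (a point): Middle of the axis of the cup's level handle bar (10 mm rod, 124 mm long along y), 145 mm above the cup's underside
- cup: Blue stoneware pen cup, 90 mm diameter, 85 mm tall, about 0.3 kg, upright; origin at the centre of its underside. A rigid steel bail rises over it: two upright legs (8 mm rod, 62 mm to each side in y) carry the handle bar
- rack: The white hook rack, fixed, 240 mm wide, 358 mm tall; origin on the surface below hook_seat, axes as hook_seat
- cleaner: clear screen-cleaner bottle, 44 mm diameter, 150 mm tall, standing in the ground that the stretched lamp arm would sweep; bystander; origin at the centre of its underside
- usb_stick: silver USB stick, 68 x 22 x 10 mm; bystander; origin at the centre of its underside
- drive: amber plastic drive, 110 x 75 x 18 mm; bystander; origin at the centre of its underside
- maple_stick: flat maple stick, 30 x 180 x 8 mm; bystander; origin at the centre of its underside
- stapler: red stapler, 140 x 36 x 49 mm; bystander; origin at the centre of its underside
- sticky_notes: yellow block of sticky notes, 76 x 76 x 30 mm; bystander; origin at the centre of its underside

How it is judged:
On the way, in this order (a step that is already met when the one before it is completed fails the run):
1. the outer segment is folded back over the inner one, which has not yet been swung aside (value of joint lamp_outer below 0.2 rad and value of joint lamp_inner above 1 rad), for 0.1 s.
2. the folded arm is swung aside to its stop (value of joint each of lamp_inner, lamp_outer below 0.2 rad), for 0.1 s.
3. the cup's handle bar lies in both prongs (x of cup_bar in the frame of hook_seat between -0.015 and 0.045 m and y of cup_bar in the frame of hook_seat between -0.018 and 0.018 m and z of cup_bar in the frame of hook_seat between -0.012 and 0.025 m and angle between cup_grip's own z axis and vertical below 0.2 rad and contact force between cup and rack above 1 N), for 0.2 s.
At the end, for the whole second after the job is handed in: The cup hangs still (below 0.03 m/s) by its handle bar in both prongs of the rack's hook: bar within 15 mm in front to 45 mm behind the seat point, 18 mm to either side, 12 mm below to 25 mm above, cup within 0.2 rad of upright; both lamp joints within 0.2 rad of folded and stowed (all of step 2 and all of step 3 and linear speed of cup below 0.03 m/s); the robot touches nothing.
It fails at once if the cup is tipped by more than 1 rad (angle between cup_grip's own z axis and vertical above 1 rad).
It fails at once if one of the other things is moved by more than 30 mm (distance of any of cleaner, usb_stick, drive, maple_stick, stapler, sticky_notes from where it was at the start of the episode above 0.03 m).
It also fails if it takes over 69 s, if anything falls off the work surface, if the arm or the gripper's body presses on something with over 40 N, if the wrist force passes 120 N, or if a joint passes its speed limit or range.

ROBOT

A 7-joint arm with a two-finger parallel gripper is mounted at the origin on the work surface. World frame = base frame: x ahead of the robot, y to its left, z up, the work surface at z = 0. Lengths are in m, angles in rad, forces in N, time in s.
With the tool pointing down it reaches from about 0.4 to 0.875 m from the base axis. Payload 19.3 kg.
Tool frame: the origin (TCP) lies on the mounting face of the last link; the fingertips stand 173 mm ahead of it and the grasp point (between the pads) lies 155 mm ahead of it; z points along the fingers, y is the line along which they close (so a half turn about z gives the same grasp; the last joint's range is limited). The gripper opens to 85 mm and grips with 20 to 120 N. Pads are 22 mm wide; open, the fingers measure 114 mm over their backs; the gripper's body (76 mm by 85 mm) begins 54 mm behind the grasp point. The pads swing forward as they close: fully open they stand 13 mm farther back than shut.
Start: joints at [-1.367, 0.521, -0.036, 1.599, 0.021, 1.021, -0.113], TCP at [0.169, 0.602, 0.405] pointing down, gripper open.
Joint ranges: [-2.91, 2.91], [-0.3, 2.13], [-1.5, 1.42], [0.17, 2.43], [-1.26, 4.41], [0.16, 1.93], [-2.52, 2.52]. Speed limits (rad/s): [1.89, 1.89, 2.39, 2.39, 3.01, 3.01, 3.01].

INTERFACE

Orientations are given as [roll, pitch, yaw] about the fixed x, y, z axes, in that order (R = Rz(yaw) Ry(pitch) Rx(roll)).
In Python, from station import manip gives the robot as it stands. Calls block until the motion is done:
- manip.move_ptp(position, orientation): joint-space move of the TCP to a pose.
- manip.line_to(position, orientation=None, velocity=0.15): straight line of the TCP; orientation=None keeps the orientation; velocity is the mean speed in m/s.
- manip.set_joints(angles): joint-space move.
- manip.ungrasp() and manip.clamp(newtons=None): open the fingers fully, or close them until they stop; newtons is the grip in N (None keeps the last).
- manip.wait(seconds).
- manip.inverse_kinematics(position, orientation): joint angles nearest the present ones, or None.
- manip.snapshot(name): name is "scene" or "top"; returns the picture (400x640x3 uint8, red, green, blue); there is no depth.
- manip.calibration(name): a dict with "fx", "fy", "cx", "cy" (pixels), "rvec" (rotation vector, rad) and "tvec" (3), from world to camera coordinates, as OpenCV has them. Camera axes: x right, y down, z forward; pixel columns grow to the right and rows downward; lengths in m; the calibration is good to about 2 mm. A picture is of the moment at which its call begins. calibration takes no time and is no camera call.
A pose or a line that the arm cannot do raises manip.MotionError and nothing moves.
- manip.finish_job(): hands the job in; it is judged then, once.
Readings, each from a call of its own:
- manip.read_time(): time.
- manip.read_joints(): joint angles.
- manip.read_qd(): joint speeds.
- manip.read_effort(): joint torques, N m.
- manip.read_ee_pos(): TCP position.
- manip.read_eef_rot(): TCP orientation.
- manip.read_wrist_force(): force on the tool from outside, world axes, zero at the start.
- manip.read_ft_torque(): the same for the moment, N m.
- manip.read_gripper_width(): finger opening in m.
- manip.read_grip_force(): force on a finger pad.
Only numpy, scipy, OpenCV 4.12 (cv2) and the standard library are available. Lean on these libraries where they do the work, as an engineer would, in place of code of your own. Each camera call takes 0.05 s, during which the arm holds its last target. There are 200 camera calls.

## Working session

There is one attempt and no reset: what is moved stays moved. The work goes in short steps, each a Python script; the robot and the scene stay as the last script left them, time stands still between calls to the robot, and variables do not carry over. Pictures are saved under pics/ and viewed, at most 10 in all, crops included, and the job is handed in when it is done.

```bash
ls; mkdir -p pics; python3 - <<'E'
from station import manip
import cv2
for n in("scene","top"):
    cv2.imwrite(f"pics/{n}0.png",manip.snapshot(n)[:,:,::-1])
    print(n,manip.calibration(n))
print(manip.read_ee_pos(),manip.read_eef_rot(),manip.read_time())
E
```

```text
pics
scene {'fx': 452.62975441322936, 'fy': 452.62975441322936, 'cx': 321.34060224041133, 'cy': 197.66920598211743, 'rvec': array([ 1.03555238,  2.6608089 , -0.72795456]), 'tvec': array([ 0.32398097, -0.2202819 ,  1.92945089])}
top {'fx': 391.596671838092, 'fy': 391.596671838092, 'cx': 318.22607086273524, 'cy': 202.12576471693995, 'rvec': array([ 2.15669054, -2.15988296,  0.14877767]), 'tvec': array([0.05332051, 0.52943496, 1.17748654])}
[0.16898693 0.60159707 0.40420902] [-3.14061371e+00  7.90967002e-05  2.86773597e+00] 0.1
```

View pics/scene0.png

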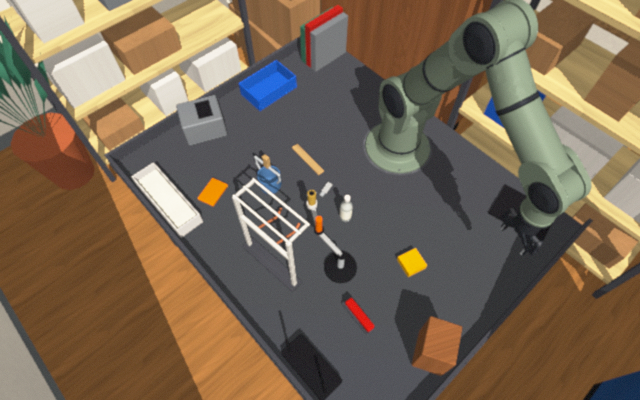

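View pics/top0.png

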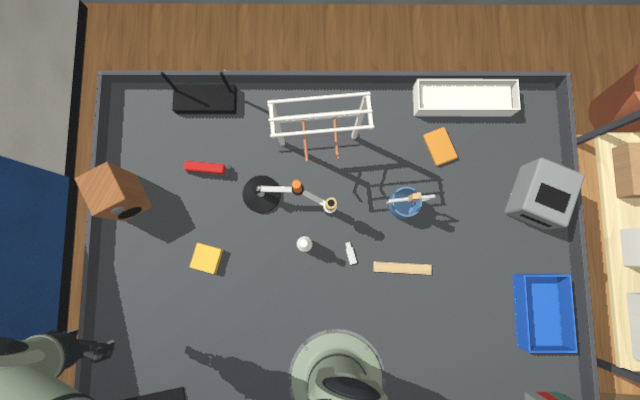

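The top view shows the lamp base near (262,193), knob (297,186), socket (330,204), cup (406,202), rack front rod near (272,135) to (372,128), and cleaner (304,244). I'll zoom in for accurate pixel positions.

```bash
python3 - <<'E'
import cv2
a=cv2.imread("pics/top0.png")[80:270,235:455]
cv2.imwrite("pics/topz.png",cv2.resize(a,(770,665)[:2] if 0 else (690,596),interpolation=cv2.INTER_CUBIC))
b=cv2.imread("pics/scene0.png")[140:290,220:370]
cv2.imwrite("pics/scz.png",cv2.resize(b,(600,600),interpolation=cv2.INTER_CUBIC))
E
```

```text
(no output)
```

View pics/topz.png

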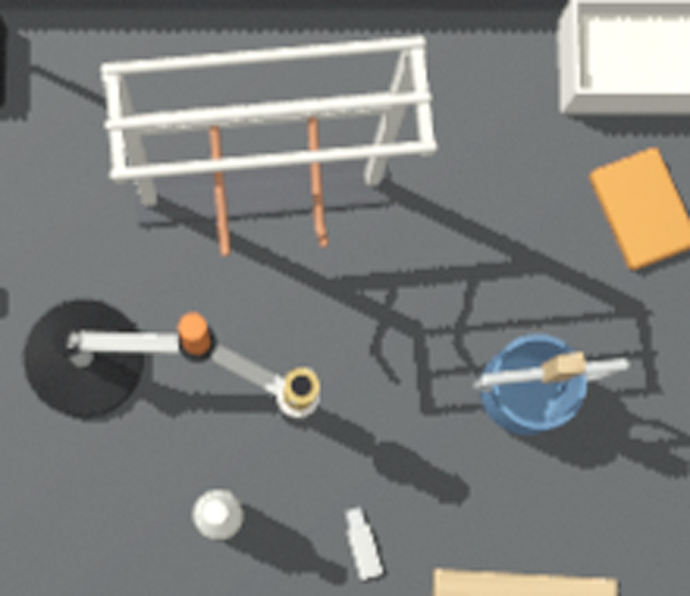

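View pics/scz.png

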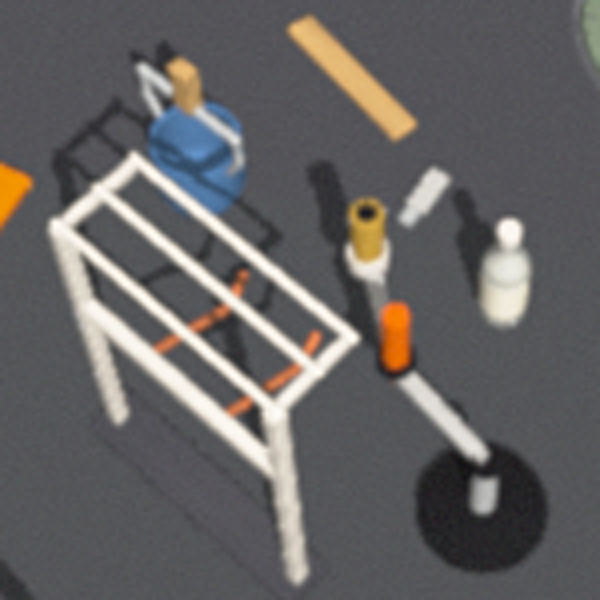

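The zooms show everything clearly: knob top (194,326), socket top (301,387), bar ends (478,383) and (628,364), shelf front rod ends (118,175) and (434,149), and lips (225,252) and (323,242). Next I'll intersect each with its known height in both cameras.

```bash
cat > h.py <<'E'
import numpy as np,cv2
from station import manip
def ray(n,u,v,z):
    c=manip.calibration(n);R=cv2.Rodrigues(c['rvec'])[0];o=-R.T@c['tvec']
    d=R.T@np.array([(u-c['cx'])/c['fx'],(v-c['cy'])/c['fy'],1]);return o+d*(z-o[2])/d[2]
def T(u,v,z):return ray('top',235+(u+.5)/3.136-.5,80+(v+.5)/3.136-.5,z)
def S(u,v,z):return ray('scene',220+(u+.5)/4-.5,140+(v+.5)/4-.5,z)
E
python3 - <<'E'
from h import *
np.set_printoptions(precision=4,suppress=True)
P=dict(knob=((194,326),(398,309),.209),sock=((301,387),(368,210),.205),base=((85,358),(482,507),.01),
 grip=((567,360),(183,66),.202),rim=((535,383),None,.085),barL=((478,383),(240,140),.145),barR=((628,364),(142,66),.145),
 shL=((118,175),(354,337),.354),shR=((434,149),(138,157),.354),lipL=((225,252),(317,336),.217),lipR=((323,242),(244,272),.217),
 cleaner=((218,514),(510,232),.145),usb=((365,545),None,.01))
Q={}
for k,(t,s,z) in P.items():
    a=T(*t,z);b=S(*s,z) if s else None;Q[k]=a
    print(k,a[:2],None if b is None else b[:2])
n=lambda a,b:np.linalg.norm((Q[a]-Q[b])[:2])
print('hinge-knob',n('base','knob'),'knob-sock',n('knob','sock'),'bar',n('barL','barR'),'shelf',n('shL','shR'),'lips',n('lipL','lipR'))
E
```

```text
knob [0.5564 0.1116] [0.5526 0.1107]
sock [0.5047 0.021 ] [0.5047 0.0197]
base [0.5593 0.2308] [0.5618 0.233 ]
grip [ 0.5281 -0.2061] [ 0.5251 -0.2101]
rim [ 0.5236 -0.2054] None
barL [ 0.5158 -0.1402] [ 0.5176 -0.1449]
barR [ 0.533  -0.2758] [ 0.5322 -0.2726]
shL [0.6439 0.1615] [0.6449 0.1637]
shR [ 0.6639 -0.0729] [ 0.6642 -0.0693]
lipL [0.6187 0.0853] [0.6219 0.0874]
lipR [0.6274 0.0021] [0.6273 0.0002]
cleaner [0.3994 0.0926] [0.4021 0.0954]
usb [ 0.3718 -0.0493] None
hinge-knob 0.11919374183856 knob-sock 0.10430653059454738 bar 0.136645196121435 shelf 0.23524480142352533 lips 0.08367232759053021
```

```bash
cat >> h.py <<'E'
pi=np.pi
H=np.array([.5605,.2319]);K=np.array([.5545,.1112]);SO=np.array([.5047,.0203])
e=lambda a:np.array([np.cos(a),np.sin(a)]); t=lambda a:np.array([np.sin(a),-np.cos(a)])  # radial, clockwise tangent
E
python3 - <<'E'
from h import *
O=[pi,0,pi]
th0=np.arctan2(*(SO-K)[::-1]); th1=np.arctan2(*(H-K)[::-1])-2*pi
print(th0,th1)
P=lambda th,d:K+.105*e(th)-d*t(th)
g=lambda p,z,v:manip.line_to([*p,z],O,velocity=v)
manip.clamp(20)
s=P(th0,.045)
g(s,.45,.35); g(s,.335,.2)
for th in np.linspace(th0,th1,16): g(P(th,.030 if th>th1+.01 else .025),.335,.2)
print(manip.read_wrist_force(),manip.read_time())
g(P(th1,.05),.335,.2); g(P(th1,.06),.42,.3)
for n in("scene","top"): cv2.imwrite(f"pics/{n}1.png",manip.snapshot(n)[:,:,::-1])
a=cv2.imread("pics/top1.png")[130:280,220:370];b=cv2.imread("pics/scene1.png")[160:310,270:420]
cv2.imwrite("pics/c1.png",cv2.resize(np.hstack([a,b]),(800,400),interpolation=cv2.INTER_CUBIC))
print(manip.read_time(),manip.read_joints())
E
```

```text
-2.071991048219322 -4.762058119916352
[-4.45901528  0.50804086 -0.64024464] 7.8
8.6083 [-0.64747373  0.38288867  0.16765266  1.80144876 -0.07579517  0.96429579
  1.12208449]
```

View pics/c1.png

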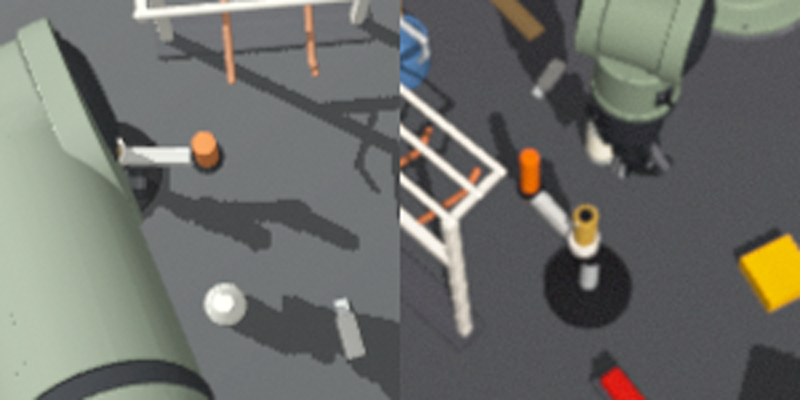

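The outer segment is folded, with the socket right over the hinge at scene (340,240) and the knob at top (296,182.5). The cleaner and USB stick haven't moved. Now I'll swing the arm by caging the knob with open fingers.

```bash
python3 - <<'E'
from h import *
k=ray('top',220+203/2.667,130+140/2.667,.209)[:2]; k2=ray('scene',270+130/2.667,160+155/2.667,.209)[:2]
k=(k+k2)/2; ph0=np.arctan2(*(k-H)[::-1]); print(k,k2,ph0,np.linalg.norm(k-H))
ph1=ph0-1.42
def g(ph,d,z,v):
    p=H+.12*e(ph)+d*t(ph); manip.line_to([*p,z],[pi,0,ph+pi],velocity=v)
manip.ungrasp()
g(ph0,.015,.42,.25); g(ph0,.015,.328,.2); 
f0=manip.read_wrist_force()
for ph in np.append(np.linspace(ph0,ph1+.06,12),np.arange(ph1+.03,ph1-.12,-.03)):
    g(ph,.0305,.328,.15); f=manip.read_wrist_force()-f0; ft=f[:2]@t(ph)
    if ph<ph1+.1: print(ph,ft)
    if ph<ph1+.1 and ft<-9: break
g(ph,.005,.328,.15); g(ph,.005,.42,.3)
manip.line_to([.40,.05,.5],[pi,0,ph+pi],velocity=.4)
for n in("scene","top"): cv2.imwrite(f"pics/{n}2.png",manip.snapshot(n)[:,:,::-1])
a=cv2.imread("pics/top2.png")[130:280,220:370];b=cv2.imread("pics/scene2.png")[160:310,270:420]
cv2.imwrite("pics/c2.png",cv2.resize(np.hstack([a,b]),(800,400),interpolation=cv2.INTER_CUBIC))
print(manip.read_time(),manip.read_joints())
E
```

```text
[0.55811274 0.11302127] [0.55676782 0.11333881] -1.5908751235809633 0.1189026935479817
-2.950875123580963 -0.27793975656118064
-2.9808751235809634 -0.5436120790093907
-3.010875123580963 -0.8230730031717967
-3.040875123580963 -0.8194473291646867
-3.070875123580963 -8.467382053449422
-3.1008751235809626 -29.34180255484118
18.4833 [-1.52599458  0.11500914  1.39169904  2.03957988 -0.12691268  1.08518557
 -1.60570665]
```

View pics/c2.png

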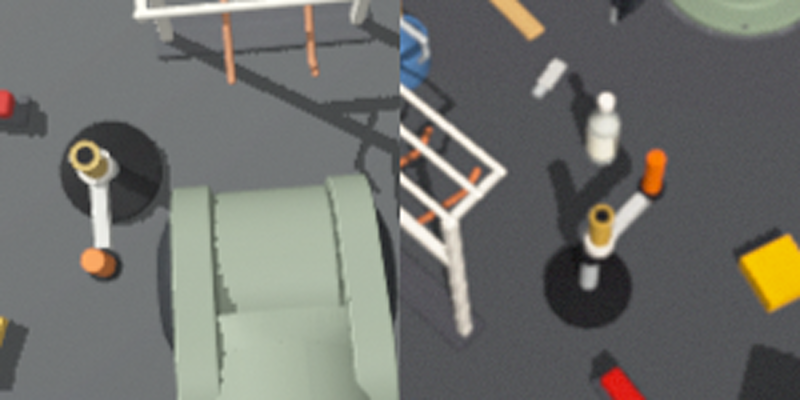

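The arm is at its stop: the knob now points towards the robot at top crop (99,262), the socket is over the hinge, and the cleaner is untouched. Next is the cup, with the tool leaned 40° and closing along the bar.

```bash
cat >> h.py <<'E'
AL=np.radians(40)
def pose(p,yaw):  # grasp point -> TCP pose, tool leaning with upper end to the front
    d=np.array([np.cos(yaw)*np.sin(AL),np.sin(yaw)*np.sin(AL),-np.cos(AL)])
    return np.array(p)-.155*d,[pi,-AL,yaw],d
def G(p,yaw,v=.15,back=0):
    x,o,d=pose(p,yaw); manip.line_to(x-back*d,o,velocity=v)
E
python3 - <<'E'
from h import *
c=[.525,-.2075,.183]
manip.set_joints([.35,.2,0,1.9,0,pi-2.1,-1.17]); print(manip.read_ee_pos())
x,o,d=pose(c,.12); print(x-.1*d,manip.inverse_kinematics(x-.1*d,o),manip.inverse_kinematics(x,o))
x,o,d=pose([.645,.045,.237],.085); print(x,manip.inverse_kinematics(x,o))
G(c,.12,.3,.1); G(c,.12,.12)
manip.clamp(60); print(manip.read_gripper_width(),manip.read_grip_force())
f0=manip.read_wrist_force()
G(np.add(c,[0,0,.03]),.12,.1); print(manip.read_wrist_force()-f0,manip.read_gripper_width(),manip.read_time(),manip.read_joints())
for n in("scene","top"): cv2.imwrite(f"pics/{n}3.png",manip.snapshot(n)[:,:,::-1])
b=cv2.imread("pics/scene3.png")[120:270,200:350];a=cv2.imread("pics/top3.png")[130:280,320:470]
cv2.imwrite("pics/c3.png",cv2.resize(np.hstack([a,b]),(800,400),interpolation=cv2.INTER_CUBIC))
E
```

```text
[ 0.4198717  -0.21585205  0.47260472]
[ 0.3622679  -0.22712213  0.37834133] [ 1.29266315  0.28137517 -0.83232412  2.28678272 -1.14872039  0.21888842
  0.17139214] [ 0.84257083  0.45634778 -0.46404076  2.26089349  4.08805477  0.21496831
  1.18339283]
[0.54572762 0.03654147 0.35573689] [-0.67317375  0.45018941  0.62318636  2.15319665  4.23267432  0.21117111
  0.3114775 ]Traceback (most recent call last):
  File "<stdin>", line 6, in <module>
  File "h.py", line 16, in G
    x,o,d=pose(p,yaw); manip.line_to(x-back*d,o,velocity=v)
                       ~~~~~~~~~~~~~^^^^^^^^^^^^^^^^^^^^^^^
station.MotionError: the arm cannot follow that straight line within its joint ranges
```

```bash
cat >> h.py <<'E'
AL=np.radians(45)
def pose(p,yaw):
    d=np.array([np.cos(yaw)*np.sin(AL),np.sin(yaw)*np.sin(AL),-np.cos(AL)])
    return np.array(p)-.155*d,[pi,AL,yaw+pi],d
E
python3 - <<'E'
from h import *
np.set_printoptions(precision=3,suppress=True)
c=[.525,-.2075,.183]
manip.set_joints([.4,.15,0,2.3,pi,.22,-1.0]); print(manip.read_ee_pos(),manip.read_eef_rot(),manip.read_time())
for p,y,b in((c,.12,.1),(c,.12,0),(np.add(c,[0,0,.11]),.12,0),([.565,.04,.30],.085,0),([.645,.045,.237],.085,0)):
    x,o,d=pose(p,y); print(x-b*d,o,manip.inverse_kinematics(x-b*d,o))
E
```

```text
[ 0.41  -0.237  0.426] [-2.533  0.728 -2.733] 23.875
[ 0.346 -0.229  0.363] [3.141592653589793, np.float64(0.7853981633974483), 3.2615926535897932] None
[ 0.416 -0.221  0.293] [3.141592653589793, np.float64(0.7853981633974483), 3.2615926535897932] [ 0.92   0.494 -0.525  2.303  3.833  0.322 -1.655]
[ 0.416 -0.221  0.403] [3.141592653589793, np.float64(0.7853981633974483), 3.2615926535897932] [ 1.592  0.584 -1.434  2.192  1.139  0.232  1.056]
[0.456 0.031 0.41 ] [3.141592653589793, np.float64(0.7853981633974483), 3.226592653589793] [-0.007  0.152 -0.247  2.302  2.13   0.169 -0.657]
[0.536 0.036 0.347] [3.141592653589793, np.float64(0.7853981633974483), 3.226592653589793] [-0.083  0.386 -0.143  2.187  2.587  0.25  -1.085]
```

```bash
python3 - <<'E'
import h
from h import *
np.set_printoptions(precision=2,suppress=True)
c=np.array([.525,-.2075,.183])
for A in (45,52,58):
    h.AL=np.radians(A); print(A)
    for p,y,b in((c,.12,.05),(c,.12,0),(c+[0,0,.03],.12,0),(c+[0,0,.06],.12,0),(c+[0,0,.09],.12,0),([.56,-.1,.25],.1,0),([.585,.04,.275],.085,0),([.645,.045,.272],.085,0),([.645,.045,.237],.085,0),([.60,.04,.26],.085,0)):
        x,o,d=h.pose(p,y); print(manip.inverse_kinematics(x-b*d,o))
E
```

```text
45
[ 1.14  0.41 -0.71  2.33  4.07  0.25 -1.87]
[ 0.92  0.49 -0.52  2.3   3.83  0.32 -1.66]
[ 1.02  0.44 -0.65  2.28  3.96  0.24 -1.8 ]
[ 1.06  0.38 -0.67  2.26  4.3   0.21 -2.17]
[ 1.57  0.65 -1.43  2.21  1.39  0.27  0.83]
[ 0.6   0.3  -0.5   2.31  3.43  0.21 -1.59]
[-0.16  0.23 -0.06  2.29  2.54  0.19 -1.07]
[-0.11  0.32 -0.11  2.16  2.38  0.17 -0.88]
[-0.08  0.39 -0.14  2.19  2.59  0.25 -1.09]
[-0.12  0.28 -0.11  2.27  2.59  0.23 -1.11]
52
[ 1.07  0.45 -0.56  2.4   3.93  0.49 -1.67]
[ 0.95  0.55 -0.51  2.36  3.76  0.52 -1.51]
[ 0.98  0.48 -0.55  2.34  3.85  0.46 -1.64]
[ 1.05  0.41 -0.63  2.32  3.97  0.39 -1.79]
[ 1.2   0.37 -0.79  2.29  4.1   0.3  -1.94]
[ 0.58  0.33 -0.45  2.39  3.4   0.44 -1.54]
[-0.11  0.26 -0.14  2.37  2.78  0.42 -1.3 ]
[-0.1   0.34 -0.13  2.24  2.76  0.37 -1.27]
[-0.07  0.42 -0.17  2.26  2.8   0.47 -1.3 ]
[-0.08  0.31 -0.16  2.35  2.79  0.45 -1.31]
58
None
[ 0.99  0.62 -0.53  2.39  3.73  0.68 -1.4 ]
[ 1.    0.53 -0.54  2.39  3.79  0.63 -1.52]
[ 1.03  0.46 -0.56  2.37  3.88  0.57 -1.65]
[ 1.09  0.39 -0.62  2.35  3.98  0.51 -1.79]
None
None
[-0.03  0.38 -0.22  2.3   2.82  0.57 -1.31]
[-0.02  0.46 -0.24  2.32  2.85  0.67 -1.32]
[ 0.01  0.36 -0.28  2.41  2.82  0.66 -1.32]
```

```bash
echo 'AL=np.radians(52)' >> h.py; python3 - <<'E'
from h import *
c=np.array([.525,-.2075,.183])
x,o,d=pose(c,.12)
manip.move_ptp(x-.05*d,o); G(c,.12,.1)
f1=manip.read_wrist_force()
manip.clamp(60); print(manip.read_gripper_width(),manip.read_grip_force())
f0=manip.read_wrist_force();print(f1,f0)
G(c+[0,0,.03],.12,.1); print(manip.read_wrist_force()-f0,manip.read_gripper_width(),manip.read_time(),manip.read_joints())
for n in("scene","top"): cv2.imwrite(f"pics/{n}3.png",manip.snapshot(n)[:,:,::-1])
b=cv2.imread("pics/scene3.png")[120:270,200:350];a=cv2.imread("pics/top3.png")[130:280,320:470]
cv2.imwrite("pics/c3.png",cv2.resize(np.hstack([a,b]),(800,400),interpolation=cv2.INTER_CUBIC))
E
```

```text
0.0231111925135648 59.48161482810974
[-0.13412548 -0.73967128 -0.52169578] [-6.51192140e-05 -8.70047638e-01  1.18176026e+00]
[ 0.21612954  0.79725261 -4.1297161 ] 0.02323821894766477 26.6 [ 0.98737871  0.47697708 -0.5539033   2.34328789  3.84552539  0.45706896
 -1.63564727]
```

View pics/c3.png

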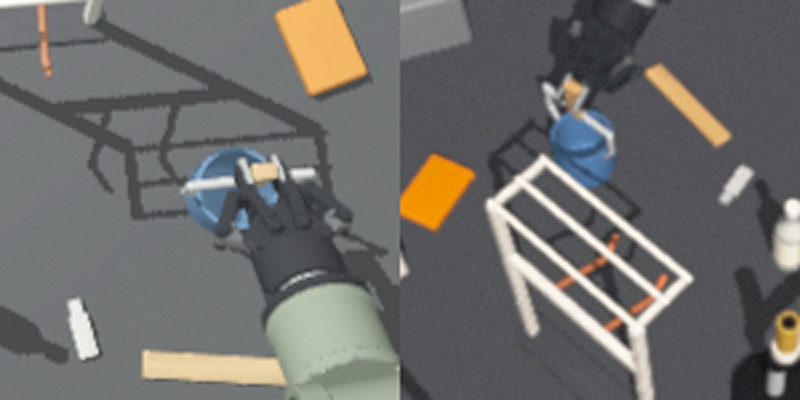

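The cup is lifted and upright, with the block centred between the pads (4.1 N load). Next I'll carry it in front of the hook, over the lips and down.

```bash
python3 - <<'E'
from h import *
G([.56,-.1,.258],.10,.15); G([.585,.04,.272],.085,.12)
manip.wait(.2); f0=manip.read_wrist_force()
S0=np.array([.645,.045]); X=e(.085)
G([*(S0+.003*X),.272],.085,.08); print(manip.read_wrist_force()-f0)
for z in np.append([.25],np.arange(.245,.229,-.002)):
    G([*(S0+.003*X),z],.085,.05); f=manip.read_wrist_force()-f0; print(round(z,4),f)
    if f[2]>3: break
print(manip.read_time())
for n in("scene","top"): cv2.imwrite(f"pics/{n}4.png",manip.snapshot(n)[:,:,::-1])
b=cv2.imread("pics/scene4.png")[150:300,210:360];a=cv2.imread("pics/top4.png")[80:230,235:385]
cv2.imwrite("pics/c4.png",cv2.resize(np.hstack([a,b]),(800,400),interpolation=cv2.INTER_CUBIC))
E
```

```text
[ 0.8117756  -0.13020938  0.73076015]
0.25 [ 0.90598682 -0.04652812  1.05249406]
0.245 [ 1.01011936 -0.20055194  0.56309291]
0.243 [ 0.85709462 -0.48803645  0.7336504 ]
0.241 [0.77386789 0.43356475 0.88861117]
0.239 [ 1.28893629 -0.5411961   0.91391235]
0.237 [-3.43794095 -1.34132135  9.70473624]
32.0167
```

View pics/c4.png

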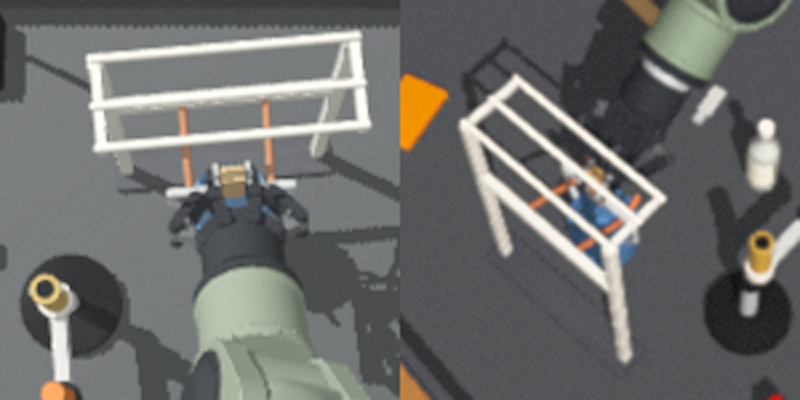

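The bar lies across both prongs, making contact at exactly the expected height. I'll release and back off.

```bash
python3 - <<'E'
from h import *
manip.wait(.2); manip.ungrasp()
p=manip.read_ee_pos(); o=[pi,AL,.085+pi]; d=pose([0,0,0],.085)[2]
for b in (.09,.07,.05):
    try: manip.line_to(p-b*d,o,velocity=.08); print('back',b);break
    except manip.MotionError as x: print(x)
manip.wait(1.5); print(manip.read_wrist_force(),manip.read_time())
for n in("scene","top"): cv2.imwrite(f"pics/{n}5.png",manip.snapshot(n)[:,:,::-1])
b=cv2.imread("pics/scene5.png")[150:300,210:360];a=cv2.imread("pics/top5.png")[80:230,235:385]
cv2.imwrite("pics/c5.png",cv2.resize(np.hstack([a,b]),(800,400),interpolation=cv2.INTER_CUBIC))
manip.wait(1)
x=manip.snapshot("scene")[150:300,210:360].astype(int);print(np.abs(x-b[:,:,::-1]).max())
E
```

```text
back 0.09
[0.60497983 0.32701802 1.01080861] 35.7167
17
```

View pics/c5.png

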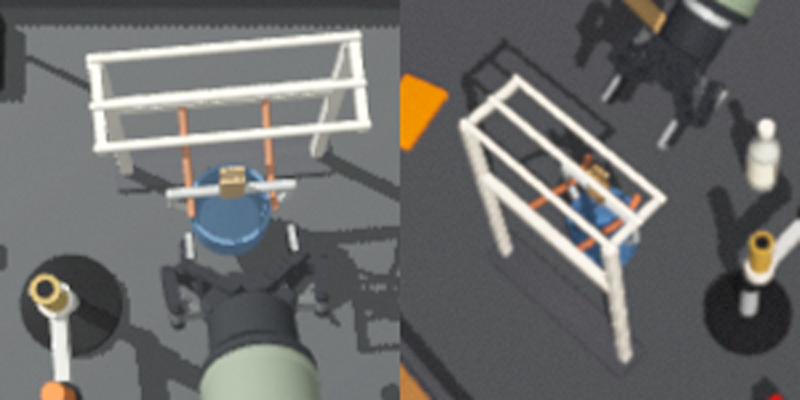

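The cup hangs from both prongs, with the bar at top crop (231,190) and the rim centre at (230,208), and the gripper is clear. I'll check it's upright and in place, then hand in.

```bash
python3 - <<'E'
from h import *
b=ray('top',235+231/2.667,80+190/2.667,.205)[:2];r=ray('top',235+230/2.667,80+208/2.667,.14)[:2]
R=np.array([e(.085),[-np.sin(.085),np.cos(.085)]])
db=R@(b-[.645,.045]);print(db,R@(r-b))
if abs(db[1])<.012 and -.01<db[0]<.04 and np.linalg.norm(r-b)<.01: print(manip.finish_job())
E
```

```text
[ 0.00074893 -0.0005237 ] [-0.00261612  0.00022044]
the job is handed in; nothing more can be done
None
```

The job is handed in at about 37 s of the 69 s: the lamp arm is folded and at its stop, the cup hangs upright by its bar in both prongs (bar within about 1 mm of the seat point), and the gripper is clear. The judge's verdict was not shown.

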